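# Slide a culture plate under the reading bridge

### The arm

A 6-joint arm with a two-finger parallel gripper is mounted at the origin on the work surface. World frame = base frame: x ahead of the robot, y to its left, z up, the work surface at z = 0. Lengths are in m, angles in rad, forces in N, time in s.
With the tool pointing down it reaches from about 0.375 to 0.925 m from the base axis. Payload 5.7 kg.
Tool frame: the origin (TCP) lies at the very end of the fingers, on their centre line; the grasp point (between the pads) lies 19 mm behind it; z points along the fingers, y is the direction in which the jaws open and shut (so a half turn about z gives the same grasp; the last joint's range is limited). The gripper opens to 85 mm and grips with 20 to 120 N. Pads are 22 mm wide; open, the fingers measure 114 mm over their backs; the gripper's body (76 mm by 85 mm) begins 54 mm behind the grasp point. The pads swing forward as they close: fully open they stand 13 mm farther back than shut.
Start: joints at [-0.115, 0.359, 1.51, -0, 1.272, -0.115], TCP at [0.6, -0, 0.231] pointing down, gripper open.
Joint ranges: [-2.97, 2.97], [-1.01, 2.36], [0.21, 2.38], [-0.96, 4.11], [0.2, 2.71], [-2.98, 2.98]. Speed limits (rad/s): [2.39, 2.39, 3.14, 3.14, 3.14, 3.14].

### API

Orientations are given as a unit quaternion [w, x, y, z].
In Python, from rig import r gives the robot as it stands. The module is installed in compiled form; this text tells all that it offers.
- The arm moves only by the tool play_rows, never from a script. Its argument "increments" is one flat list of numbers, 5 for each row, row after row: the gripper command: -1 is shut, 1 is fully open, values between are in proportion, then the shift along the world's x, y, z normalised to -1 to 1, where 1 is 0.025 m, then the turn about the world's z normalised to -1 to 1, where 1 is 0.12 rad. A call has 1 to 20 rows; each row shifts and turns the commanded pose from where the row before left it; what a row does not reach is not made up. A row lasts 1/10 s, in which the tool goes at most 50 mm and 8.59 degrees, less where a joint would pass 70% of its speed; a pose out of reach is approached as far as the arm can. A call with a number of a shift or a turn outside -1 to 1 is refused whole. A call with a gripper value outside its range is refused whole. The fingers move at their own pace and stop on an object; the grip force is fixed at half the most. Time passes only in rows, so rows that do not move let the fingers close. It gives the time, the measured TCP pose, the force and the opening at its end, in the units of the state.
- r.get_obs(): the state, without advancing time (a new reading comes with each control period).
- r.snapshot(name): name is "scene" or "side" or "wrist"; returns the picture (400x640x3 uint8, red, green, blue); there is no depth.
- r.get_calibration(name): a dict with "vertical_fov" (degrees; the focal length in pixels is half the picture's height over the tangent of half this angle, whatever the lens; pixels are square), "cx", "cy" (the principal point, pixels), "k1" (the pictures are not rectified: a ray, as slopes to the right and down, at radius r is drawn at 1 + k1 r^2 times it, then the intrinsics apply), "rvec" (rotation vector, rad) and "tvec" (3), from world to camera coordinates, as OpenCV has them. Camera axes: x right, y down, z forward; pixel columns grow to the right and rows downward; lengths in m; the calibration is good to about 2 mm. A picture is of the moment at which its call begins: read the wrist's pose just before it. get_calibration takes no time and is no camera call; for the wrist camera it gives the pose at the moment of the call.
- r.job_done(): hands the job in, once; it reports no verdict.
The state is a dict: "time": time; "joint_pos": joint angles; "joint_velocities": joint speeds; "joint_efforts": joint torques, N m; "tool_pos": TCP position; "tcp_rot": TCP orientation; "force": force on the tool from outside, world axes, zero at the start; "wrist_torque": the same for the moment, N m; "gripper_width": opening from 0.0 (shut) to 1.0 (fully open).
Only numpy, scipy, OpenCV 4.12 (cv2) and the standard library are available. Lean on these libraries where they do the work, as an engineer would, in place of code of your own. Each camera call takes 0.05 s, during which the arm holds its last target. There are 200 camera calls.

### The job

Push the lidded culture plate flat along the bench with your fingertips, in through the open mouth of the low reading bridge, until its leading edge rests fully home against the two stop lugs beyond the bridge. Only push it, never lift or tip it, and leave all the other things on the bench where they are.

Things in the scene. Friction and masses are not known exactly. Their poses are not given: they have to be found in the camera images.
- plate: The lidded 24-well culture plate, white plastic with rows of round wells seen on top: a flat block 128 mm long (its x) x 86 mm wide (its y) x 20 mm high, about 0.14 kg, loose on the bench. Origin at the centre of its underside, z up. Its two ends are alike, either may lead. It starts before the bridge's mouth, somewhat aside and turned.
- bridge: Fixed reading bridge: two aluminium feet and a white cross beam, 60 mm deep (its x), 142 mm wide (y), top at 44 mm. Origin on the bench, mid passage; z up. The plate goes in towards +x, long side along x, at the mouth (x = -30 mm). Passage 98 mm wide (y -49 to +49), 24 mm high, 4 mm over the plate. A white box 50 mm high belongs to it, at x 5 to 85, y -170 to -80 mm.
- stop (a point): Midway between the faces of the bridge's two stop lugs (16 mm high), on the bench: bridge x = +64 mm, y = 0. With its leading edge here the plate is home: its centre is at the bridge's origin and 34 mm of its rear still stands out of the mouth.
- vial: Amber glass vial, 28 mm across, 55 mm tall, standing beside the bridge's foot on its +y side. Origin at the centre of its underside.
- jar: Glass jar, 48 mm across, 70 mm tall, standing beside the bridge on its -y side, in front of the control box. Origin at the centre of its underside.
- dishes: Two stacked clear round dishes, 90 mm across, 30 mm tall together, standing beyond the stop lugs. Origin at the centre of the underside.
- forceps: Steel forceps lying on the bench some way in front of the bridge's mouth, 128 mm long along its x, 18 mm wide, 6 mm high. Origin at its middle on the bench.
- sprayer: Green spray bottle with a white head, 74 mm across, 195 mm tall. Origin at the centre of its underside.
- tub: Orange lidded tub, 94 mm across, 86 mm tall. Origin at the centre of its underside.
- tipbox: Grey box with a white lid, 82 x 117 mm, 60 mm tall. Origin at the centre of its underside.
There are look-alikes about, which are no part of the job. Leave any red look-alike of the plate alone.

How it is judged:
At the end, for the whole second after the job is handed in: The plate lies flat and at rest on the bench under the bridge, its leading edge within 4 mm of the stop lugs, between the feet (centre within 9 mm of the middle of the passage, turned less than 0.1 rad) (x of plate in the frame of bridge between -0.004 and 0.003 m and y of plate in the frame of bridge between -0.009 and 0.009 m and angle between the x axis of plate and the x axis of bridge, either way round below 0.1 rad and angle between plate's own z axis and vertical below 0.03 rad and height (world z) of plate below 0.003 m and linear speed of plate below 0.01 m/s); the robot touches nothing.
It fails at once if the plate is lifted off the bench (its centre 8 mm up) or tipped (0.12 rad) (height (world z) of plate above 0.008 m or angle between plate's own z axis and vertical above 0.12 rad).
It fails at once if another thing on the bench is shifted by more than 15 mm or knocked over (distance of any of vial, jar, dishes, forceps, sprayer, tub, tipbox from where it was at the start of the episode above 0.015 m or angle between any of vial, jar, dishes, forceps, sprayer, tub, tipbox's own z axis and vertical above 0.3 rad).
It also fails if it takes over 64 s, if anything falls off the work surface, if the arm or the gripper's body presses on something with over 40 N, if the wrist force passes 120 N, or if a joint passes its speed limit or range.

## Working session

There is one attempt and no reset: what is moved stays moved. The work goes in short steps, Python scripts to look and compute and a tool call to move; the robot and the scene stay as the last step left them, time stands still between calls to the robot, and variables do not carry over. Pictures are saved under pics/ and viewed, on a budget of 10 in all, crops included, one or two more only if the job needs it, and the job is handed in when it is done.

Besides the shell and the picture viewer there is one more tool, called after "Call:" as name(argument=value, ...) on one line, values as JSON. play_rows: Moves the arm, as the interface text tells. Its arguments: {"type":"object","properties":{"increments":{"type":"array","items":{"type":"number"}}},"required":["increments"]}

```bash
mkdir -p pics; cat > h.py <<'E'
import numpy as np, cv2
from rig import r
def cam(name):
    c=r.get_calibration(name); f=200/np.tan(np.radians(c["vertical_fov"])/2)
    R=cv2.Rodrigues(np.array(c["rvec"],float))[0]; return c,f,R,np.array(c["tvec"],float).ravel()
def ray(name,u,v,z,C=None):
    c,f,R,t=C or cam(name); d=np.array([(u-c["cx"])/f,(v-c["cy"])/f]); s=d.copy()
    for _ in range(20): s=d/(1+c["k1"]*(s@s))
    w=R.T@np.array([s[0],s[1],1]); o=-R.T@t
    return (o+w*(z-o[2])/w[2])
def proj(name,P,C=None):
    c,f,R,t=C or cam(name); q=R@np.array(P,float)+t; s=q[:2]/q[2]; s=s*(1+c["k1"]*(s@s)); return s*f+[c["cx"],c["cy"]]
E
python3 - <<'E'
from h import *
for n in ("scene","side"):
    cv2.imwrite(f"pics/{n}0.png",r.snapshot(n)[:,:,::-1])
    C=cam(n); print(n,C[0],-C[2].T@C[3])
o=r.get_obs(); print(o["time"],o["tool_pos"],o["tcp_rot"])
E
```

```text
scene {'vertical_fov': 50.66528674626681, 'cx': 328.30837538228775, 'cy': 199.34092565727272, 'k1': 0.008156452322305129, 'rvec': array([ 1.80313754,  1.60362758, -0.73533975]), 'tvec': array([-0.03831838, -0.32383031,  1.5927104 ])} [ 1.40611304 -0.11323079  0.80813717]
side {'vertical_fov': 54.61896282222611, 'cx': 322.4108016305747, 'cy': 204.81506293286324, 'k1': 0.01677249239548455, 'rvec': array([ 2.45828885, -0.32184662,  0.13733971]), 'tvec': array([-0.55110013,  0.10815428,  0.90462911])} [ 0.39222575 -0.59946691  0.78775689]
0.1 [5.99377334e-01 5.52527651e-05 2.30541107e-01] [-6.52860608e-04  7.07102770e-01  7.07110291e-01 -5.32058507e-04]
```

View pics/scene0.png

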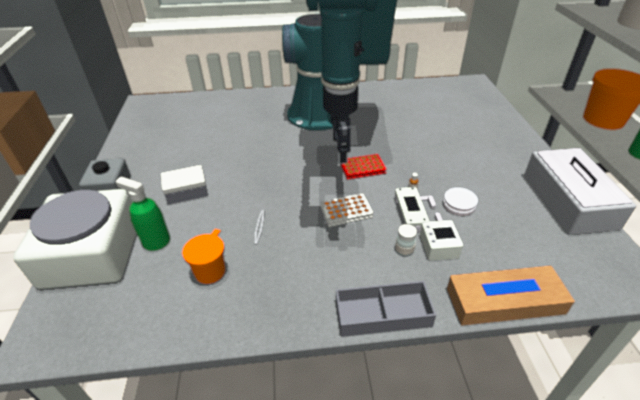

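View pics/side0.png

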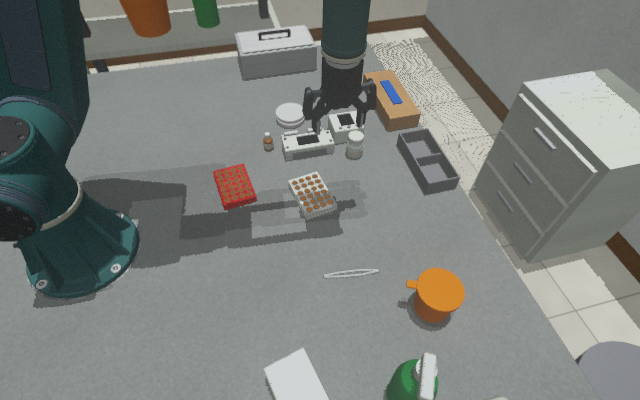

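The scene view has the white plate at about (347,209), the bridge at (412,207) opening left (world +y is the push direction), the vial at (414,180), the jar at (406,238) and a red decoy at (363,166). I'll enlarge both views to read corners.

```bash
python3 - <<'E'
import cv2
a=cv2.imread("pics/scene0.png")[165:265,310:490]; b=cv2.imread("pics/side0.png")[95:225,240:380]
cv2.imwrite("pics/c1.png",cv2.resize(a,None,fx=4.4,fy=4.4,interpolation=cv2.INTER_CUBIC))
cv2.imwrite("pics/c2.png",cv2.resize(b,None,fx=4.5,fy=4.5,interpolation=cv2.INTER_CUBIC))
E
```

```text
(no output)
```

View pics/c1.png

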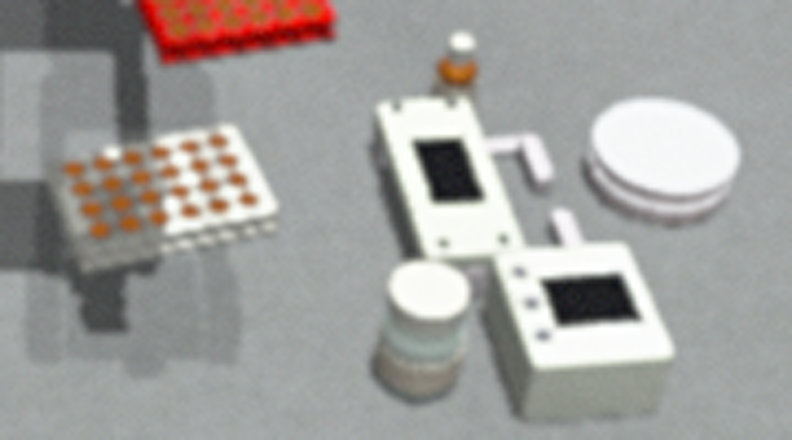

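View pics/c2.png

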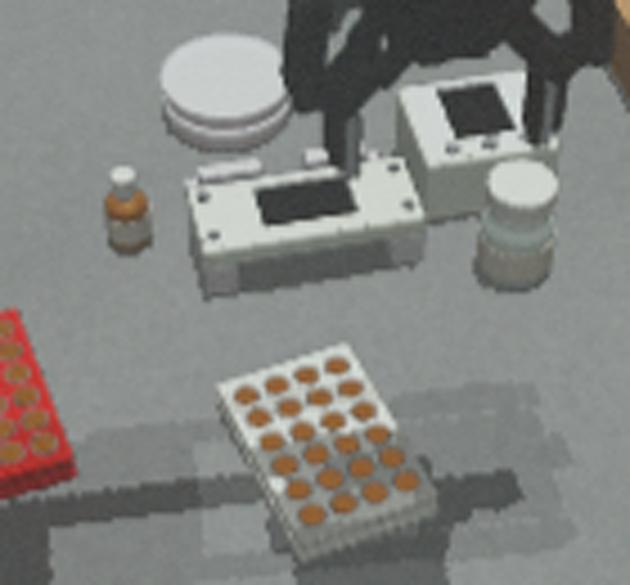

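```bash
cat > fit.py <<'E'
from h import *
from scipy.optimize import least_squares
def fit(obs,hx,hy,z,p0,Cs):
    # obs: list of (cam,(u,v),(sx,sy)) ; corners at (sx*hx, sy*hy, z)
    def P(p,s): c,n=np.cos(p[2]),np.sin(p[2]); x,y=s[0]*hx,s[1]*hy; return [p[0]+c*x-n*y,p[1]+n*x+c*y,z]
    def F(p): return np.concatenate([proj(k,P(p,s),Cs[k])-uv for k,uv,s in obs])
    q=least_squares(F,p0,loss='soft_l1'); return q.x,F(q.x).reshape(-1,2)
E
python3 - <<'E'
from fit import *
Cs={n:cam(n) for n in ("scene","side")}
A=lambda x,y:np.array([310+(x+.5)/4.4-.5,165+(y+.5)/4.4-.5]); B=lambda x,y:np.array([240+(x+.5)/4.5-.5,95+(y+.5)/4.5-.5])
np.set_printoptions(precision=4,suppress=True)
br=[("scene",A(377,105),(-1,1)),("scene",A(463,97),(1,1)),("scene",A(525,247),(1,-1)),("scene",A(428,257),(-1,-1)),
("side",B(188,182),(1,1)),("side",B(403,156),(1,-1)),("side",B(425,228),(-1,-1)),("side",B(204,258),(-1,1))]
pl=[("scene",A(50,170),(-1,1)),("scene",A(235,124),(1,1)),("scene",A(277,212),(1,-1)),("scene",A(82,260),(-1,-1)),
("side",B(218,386),(1,1)),("side",B(348,345),(1,-1)),("side",B(437,492),(-1,-1)),("side",B(302,548),(-1,1))]
for o,hx,hy,z in((br,.03,.071,.044),(pl,.064,.043,.02)):
    for k,uv,s in o: print(k,s,ray(k,*uv,z,Cs[k])[:2])
    for sub in (o,o[:4],o[4:]):
        p,e=fit(sub,hx,hy,z,[.7,.1,1.5],Cs); print("FIT",p,np.abs(e).max(),np.abs(e).mean())
    p,e=fit(o,hx,hy,z,[.7,.1,1.5],Cs); 
for n,uv in (("vial",A(458,85)),("jar",A(418,385))): print(n,ray("scene",*uv,0,Cs["scene"]))
E
```

```text
scene (-1, 1) [0.519  0.1699]
scene (1, 1) [0.5179 0.2265]
scene (1, -1) [0.6569 0.2259]
scene (-1, -1) [0.6581 0.1675]
side (1, 1) [0.5139 0.2342]
side (1, -1) [0.6523 0.2251]
side (-1, -1) [0.6472 0.1574]
side (-1, 1) [0.5096 0.1649]
FIT [0.5834 0.198  1.5489] 2.5674653268882253 0.916035997439268
FIT [0.5876 0.1974 1.5615] 0.8690461257091329 0.4448853539147066
FIT [0.5808 0.1952 1.524 ] 1.4901940782920633 0.8278248289033634
scene (-1, 1) [ 0.5286 -0.0418]
scene (1, 1) [0.4986 0.0826]
scene (1, -1) [0.5846 0.0938]
scene (-1, -1) [ 0.6118 -0.0307]
side (1, 1) [0.4992 0.0824]
side (1, -1) [0.5818 0.0954]
side (-1, -1) [ 0.6014 -0.0261]
side (-1, 1) [ 0.5186 -0.0452]
FIT [0.5516 0.0264 1.7381] 1.9959362735574757 0.6857951665706281
FIT [0.556  0.0257 1.7552] 1.297740630491603 0.7096265455676374
FIT [0.5503 0.0266 1.7359] 1.0720555611853229 0.4747605532844581
vial [0.4538 0.246  0.    ]
jar [0.7167 0.1517 0.    ]
```

The bridge is at about (0.585, 0.197) with yaw about 1.555. The plate is at about (0.553, 0.026) with yaw 1.74. I'll rise and shift so the wrist camera gives a finer look.

Call:
play_rows(increments=[1,-0.5,0.8,1,0,1,-0.5,0.8,1,0,1,-0.3,0.8,1,0,1,0,0.8,1,0,1,0,0,0,0,1,0,0,0,0])

```text
time: 0.7
tool_pos: [0.5674, 0.0802, 0.3313]
tcp_rot: [0.0, 0.707, 0.707, 0.0]
force: [-0.0, 0.0, 1.0]
gripper_width: 0.996
```

```bash
python3 - <<'E'
from h import *
C=cam("wrist"); print(-C[2].T@C[3]); a=r.snapshot("wrist")[:,:,::-1]; cv2.imwrite("pics/w1.png",a)
import pickle; pickle.dump(C,open("w1.pkl","wb"))
cv2.imwrite("pics/w1b.png",cv2.resize(a,(800,500),interpolation=cv2.INTER_CUBIC)); print(r.get_obs()["tool_pos"])
E
```

```text
[0.56684026 0.16327688 0.47282746]
[0.56699931 0.07973736 0.33037744]
```

View pics/w1b.png

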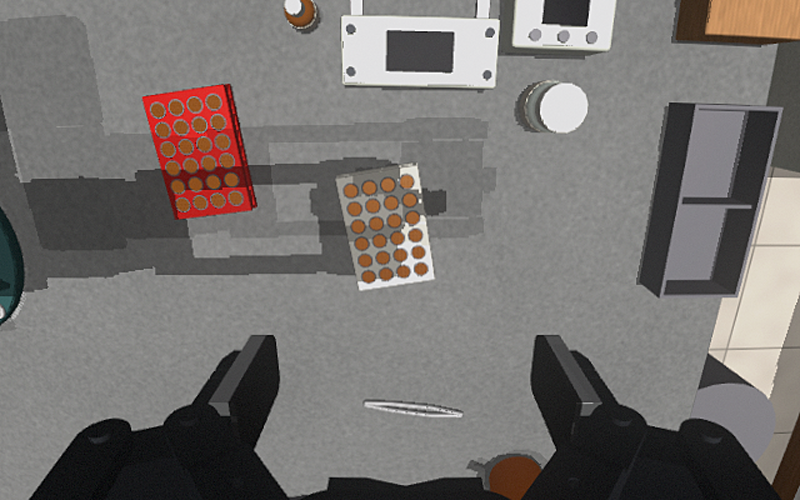

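Wrist view: the bridge top has corners (342,15), (498,18), (495,88) and (342,84). The plate has (336,177), (416,163), (434,278) and (360,290). The red plate's near edge runs (230,84) to (256,208).

```bash
python3 - <<'E'
from fit import *
import pickle
C=pickle.load(open("w1.pkl","rb")); Cs={"wrist":C}
np.set_printoptions(precision=4,suppress=True)
W=lambda x,y:np.array([(x+.5)/1.25-.5,(y+.5)/1.25-.5])
br=[("wrist",W(*q),s) for q,s in (((342,15),(1,1)),((498,18),(1,-1)),((495,88),(-1,-1)),((342,84),(-1,1)))]
pl=[("wrist",W(*q),s) for q,s in (((336,177),(1,1)),((416,163),(1,-1)),((434,278),(-1,-1)),((359,291),(-1,1)))]
for o,hx,hy,z in((br,.03,.071,.044),(pl,.064,.043,.02)):
    for k,uv,s in o: print(s,ray(k,*uv,z,C)[:2])
    p,e=fit(o,hx,hy,z,[.6,.1,1.5],Cs); print("FIT",p,e)
for q in ((230,84),(256,208)): print("red",ray("wrist",*W(*q),0.01,C))
for q in ((557,107),): print("jar",ray("wrist",*W(*q),0.07,C))
E
```

```text
(1, 1) [0.5123 0.231 ]
(1, -1) [0.6484 0.2289]
(-1, -1) [0.6489 0.1702]
(-1, 1) [0.5102 0.1734]
FIT [0.5801 0.2007 1.5524] [[-2.5039 -1.0092]
 [ 2.9951 -0.4661]
 [ 1.3808  0.7214]
 [-1.4329  1.2931]]
(1, 1) [0.4973 0.0845]
(1, -1) [0.5783 0.0985]
(-1, -1) [ 0.5989 -0.0261]
(-1, 1) [ 0.5166 -0.0416]
FIT [0.5476 0.0287 1.7395] [[-2.302  -0.0571]
 [ 0.7395 -0.3851]
 [ 1.2768  0.7327]
 [-0.5097 -0.0066]]
red [0.3951 0.1755 0.01  ]
red [0.4088 0.05   0.01  ]
jar [0.6989 0.1547 0.07  ]
```

Relative offsets agree across all three cameras. Plan: turn the jaws along y, go between the red plate and the plate, and push +x with both fingertips to square it up. Then push +y from behind.

Call:
play_rows(increments=[0.4,-0.36,-0.14,-0.5,-1,0.4,-0.36,-0.14,-0.5,-1,0.4,-0.36,-0.14,-0.5,-1,0.4,-0.36,-0.14,-0.5,-1,0.4,-0.36,-0.14,-0.5,-1,0.4,-0.36,-0.14,-0.5,-1,0.4,-0.36,-0.14,-0.5,-1,0.4,-0.36,-0.14,-0.5,-1,0.4,-0.36,-0.14,-0.5,-1,0.4,-0.36,-0.14,-0.5,-1,0.4,-0.36,-0.14,-0.5,-1,0.4,-0.36,-0.14,-0.5,-1,0.4,-0.36,-0.14,-0.5,-1,0.4,0,0,0,-0.24,0.4,0,0,0,0])

```text
time: 2.25
tool_pos: [0.4499, 0.0341, 0.1681]
tcp_rot: [-0.0, 1.0, -0.009, -0.001]
force: [-0.0, -0.3, 0.9]
gripper_width: 0.702
```

Call:
play_rows(increments=[0.4,0,0,-1,0,0.4,0,0,-1,0,0.4,0,0,-1,0,0.4,0,0,-1,0,0.4,0,0,-1,0,0.4,0,0,-1,0,0.4,0,0,-0.4,0,0.4,0,0,0,0,0.4,0,0,0,0])

```text
time: 3.15
tool_pos: [0.4513, 0.0344, 0.0093]
tcp_rot: [-0.0, 1.0, -0.009, 0.0]
force: [-0.2, -0.7, -0.8]
gripper_width: 0.698
```

Call:
play_rows(increments=[0.4,0,0,-0.18,0,0.4,0.25,0,0,0,0.4,0.25,0,0,0,0.4,0.25,0,0,0,0.4,0.12,0,0,0,0.4,0.12,0,0,0,0.4,0.12,0,0,0,0.4,0.12,0,0,0,0.4,0.12,0,0,0,0.4,0.12,0,0,0,0.4,0.12,0,0,0,0.4,0.12,0,0,0,0.4,0.12,0,0,0,0.4,0.12,0,0,0,0.4,0.12,0,0,0,0.4,0.12,0,0,0,0.4,0.12,0,0,0,0.4,0.12,0,0,0,0.4,0.12,0,0,0,0.4,0,0,0,0])

```text
time: 5.15
tool_pos: [0.515, 0.0344, 0.0043]
tcp_rot: [-0.0, 1.0, -0.009, 0.0]
force: [0.4, -0.1, 0.7]
gripper_width: 0.705
```

```bash
python3 - <<'E'
from h import *
import pickle
P={n:(cam(n),r.snapshot(n)[:,:,::-1]) for n in ("side","wrist","scene")}
pickle.dump(P,open("p2.pkl","wb")); 
a=cv2.resize(P["side"][1][95:225,230:370],None,fx=2.85,fy=2.85,interpolation=cv2.INTER_CUBIC)
b=cv2.resize(P["scene"][1][155:265,320:460],None,fx=2.85,fy=2.85,interpolation=cv2.INTER_CUBIC)
h=max(a.shape[0],b.shape[0]); b=cv2.copyMakeBorder(b,0,h-b.shape[0],0,0,0); a=cv2.copyMakeBorder(a,0,h-a.shape[0],0,0,0)
cv2.imwrite("pics/p2.png",np.hstack([a,b]))
print(a.shape,b.shape)
E
```

```text
(370, 399, 3) (370, 399, 3)
```

View pics/p2.png

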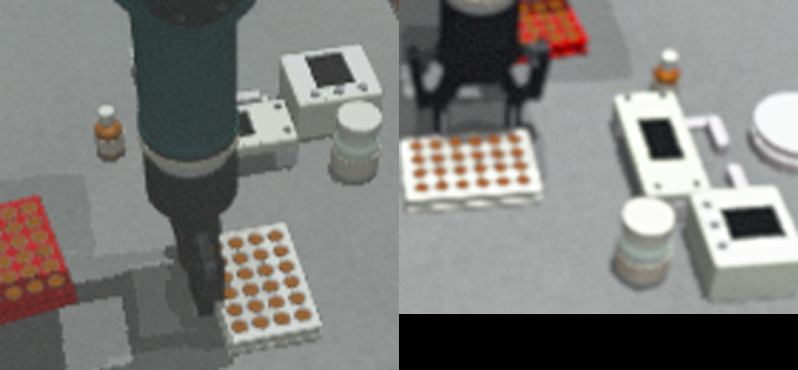

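The plate (scene corners (402,141), (530,131), (542,192), (403,203)) is now flush with the fingertips. I'll compute the remaining offset.

```bash
python3 - <<'E'
from fit import *
Cs={n:cam(n) for n in ("scene","side")}
np.set_printoptions(precision=4,suppress=True)
S=lambda x,y:np.array([320+(x-399+.5)/2.85-.5,155+(y+.5)/2.85-.5]); D=lambda x,y:np.array([230+(x+.5)/2.85-.5,95+(y+.5)/2.85-.5])
a=[("scene",S(402,141),(-1,1)),("scene",S(530,130),(1,1)),("scene",S(543,193),(1,-1)),("scene",S(402,203),(-1,-1))]
b=[("side",D(285,223),(1,-1)),("side",D(321,325),(-1,-1)),("side",D(234,343),(-1,1))]
for o in (a,b):
    p,e=fit(o,.064,.043,.02,[.58,.03,1.5],Cs); print("FIT",p,np.abs(e).max())
E
```

```text
FIT [0.5757 0.0177 1.5346] 1.2828395093667382
FIT [0.5711 0.0191 1.5702] 1.379834528207141
```

Call:
play_rows(increments=[0.4,0.1,0,0,0,0.4,0.1,0,0,0,0.4,0.1,0,0,0,0.4,0,0,0,0,0.4,0,0,0,0])

```text
time: 5.8
tool_pos: [0.5221, 0.0345, 0.0043]
tcp_rot: [-0.0, 1.0, -0.009, 0.0]
force: [-0.4, 0.5, 0.4]
gripper_width: 0.699
```

Call:
play_rows(increments=[0.4,-0.5,0,0,0,0.4,-0.5,0,0,0,0.4,-0.5,0,0,0,0.4,0,0,1,0,0.4,0,0,1,0,0.4,0,0,1,0,0.4,0,0,1,0,0.2,0.28,-0.37,0,1,0.2,0.28,-0.37,0,1,0.2,0.28,-0.37,0,1,0.2,0.28,-0.37,0,1,0.2,0.28,-0.37,0,1,0.2,0.28,-0.37,0,1,0.2,0.28,-0.37,0,1,0.2,0.28,-0.37,0,1,0.2,0.28,-0.37,0,1,0.2,0.28,-0.37,0,1,0.2,0.28,-0.37,0,1,0.2,0.28,-0.37,0,1,0.2,0.28,-0.37,0,1])

```text
time: 7.8
tool_pos: [0.5738, -0.0857, 0.1038]
tcp_rot: [-0.001, 0.716, 0.699, -0.0]
force: [-0.2, -0.3, -0.6]
gripper_width: 0.597
```

Call:
play_rows(increments=[0.2,0,0,0,0.08,0.2,0,0,0,0])

```text
time: 8.0
tool_pos: [0.5739, -0.0854, 0.1039]
tcp_rot: [-0.001, 0.715, 0.699, -0.0]
force: [-0.5, -0.5, -0.3]
gripper_width: 0.596
```

```bash
python3 - <<'E'
from h import *
import pickle
C=cam("wrist"); a=r.snapshot("wrist")[:,:,::-1]; pickle.dump(C,open("w3.pkl","wb"))
cv2.imwrite("pics/w3.png",cv2.resize(a,(800,500),interpolation=cv2.INTER_CUBIC))
E
```

```text
(no output)
```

View pics/w3.png

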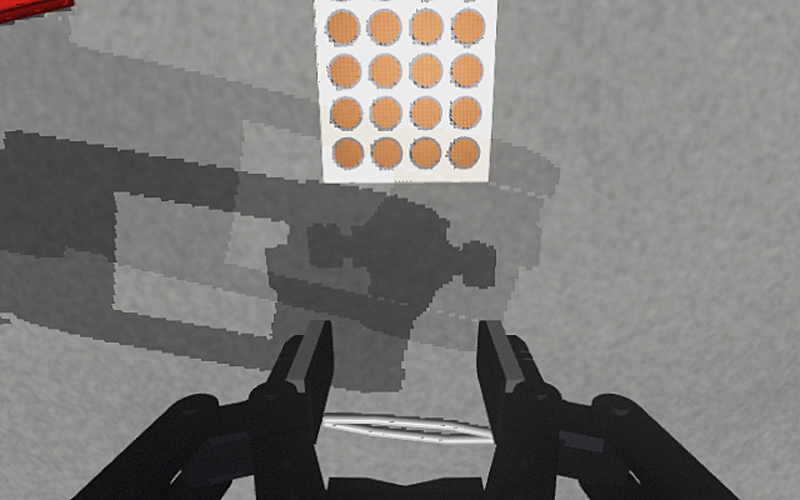

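The plate's rear edge runs (324,182) to (490,182), squarely ahead of the fingers. The forceps lie at about (408,428), so I'll check clearance there.

```bash
python3 - <<'E'
from h import *
import pickle
C=pickle.load(open("w3.pkl","rb"))
W=lambda x,y:np.array([(x+.5)/1.25-.5,(y+.5)/1.25-.5])
for n,q,z in (("rearL",(324,182),.02),("rearR",(490,182),.02),("midL",(314,5),.02),("midR",(497,5),.02),("f",(326,415),.003),("f",(408,416),.006),("f",(490,426),.006)): print(n,ray("wrist",*W(*q),z,C).round(4))
E
```

```text
rearL [ 0.5332 -0.043   0.02  ]
rearR [ 0.6173 -0.045   0.02  ]
midL [0.5347 0.0387 0.02  ]
midR [0.6181 0.0368 0.02  ]
f [ 0.5184 -0.2005  0.003 ]
f [ 0.5726 -0.1997  0.006 ]
f [ 0.6265 -0.2094  0.006 ]
```

Call:
play_rows(increments=[0.2,0,0,-1,0,0.2,0,0,-1,0,0.2,0,0,-1,0,0.2,0,0,-0.9,0,0.2,0,0,-0.1,0,0.2,0,0,0,0,0.2,0,0.3,0,0,0.2,0,0.3,0,0,0.2,0,0.2,0,0,0.2,0,0.2,0,0,0.2,0.01,0.2,0,0,0.2,0.01,0.2,0,0,0.2,0.01,0.2,0,0,0.2,0.01,0.2,0,0,0.2,0.01,0.2,0,0,0.2,0.01,0.2,0,0,0.2,0.01,0.2,0,0,0.2,0.01,0.2,0,0,0.2,0,0.1,0,0,0.2,0,0,0,0])

```text
time: 10.05
tool_pos: [0.577, -0.0176, 0.0042]
tcp_rot: [-0.0, 0.714, 0.7, -0.0]
force: [-0.2, -0.5, -0.9]
gripper_width: 0.598
```

Call:
play_rows(increments=[0.2,0,0.2,0,0,0.2,0,0.2,0,0,0.2,0,0.2,0,0,0.2,0.01,0.2,0,0,0.2,0.01,0.2,0,0,0.2,0.01,0.2,0,0,0.2,0.01,0.2,0,0,0.2,0.01,0.1,0,0,0.2,0,0,0,0])

```text
time: 10.95
tool_pos: [0.5786, 0.0197, 0.0043]
tcp_rot: [-0.0, 0.714, 0.7, 0.0]
force: [-0.4, -0.3, 0.1]
gripper_width: 0.6
```

```bash
python3 - <<'E'
from h import *
import pickle
P={n:(cam(n),r.snapshot(n)[:,:,::-1]) for n in ("side","wrist","scene")}
pickle.dump(P,open("p4.pkl","wb")); 
a=cv2.resize(P["wrist"][1],(480,300),interpolation=cv2.INTER_AREA)
b=cv2.resize(P["scene"][1][160:260,350:470],None,fx=2.66,fy=3,interpolation=cv2.INTER_CUBIC)
cv2.imwrite("pics/p4.png",np.hstack([a,b]))
E
```

```text
(no output)
```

View pics/p4.png

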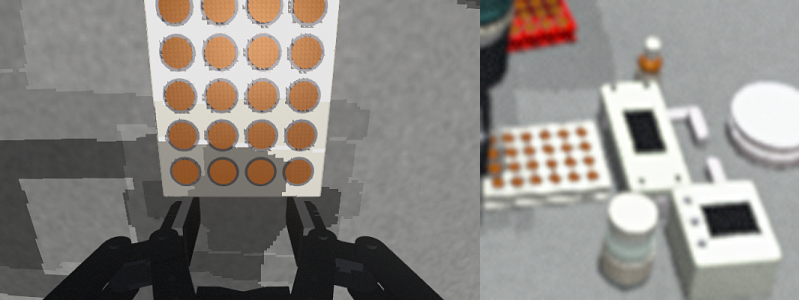

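```bash
python3 - <<'E'
from h import *
import pickle
P=pickle.load(open("p4.pkl","rb"))
for q in ((597,122),(611,191)): print("scene front",ray("scene",350+(q[0]-480+.5)/2.66-.5,160+(q[1]+.5)/3-.5,.02)[:2].round(4))
C=P["wrist"][0]; W=lambda x,y:((x+.5)/.75-.5,(y+.5)/.75-.5)
for q in ((164,196),(322,196),(146,2),(340,2)): print("wrist",ray("wrist",*W(*q),.02,C)[:2].round(4))
E
```

```text
scene front [0.5414 0.1623]
scene front [0.6332 0.1552]
wrist [0.5367 0.0339]
wrist [0.6202 0.0322]
wrist [0.5389 0.1263]
wrist [0.6216 0.1247]
```

Alignment is within about 1.5 mm of the passage axis in both cameras, so I'm going in.

Call:
play_rows(increments=[0.2,0,0.2,0,0,0.2,0,0.2,0,0,0.2,0,0.2,0,0,0.2,0,0.2,0,0,0.2,0,0.2,0,0,0.2,0,0.2,0,0,0.2,0,0.2,0,0])

```text
time: 11.8
tool_pos: [0.5785, 0.0547, 0.0043]
tcp_rot: [-0.0, 0.714, 0.7, -0.0]
force: [0.2, -0.8, 0.2]
gripper_width: 0.6
```

Call:
play_rows(increments=[0.2,0,0.2,0,0,0.2,0,0.2,0,0,0.2,0.01,0.2,0,0,0.2,0.01,0.2,0,0,0.2,0.01,0.2,0,0,0.2,0.01,0.2,0,0,0.2,0.01,0.2,0,0,0.2,0.01,0.2,0,0,0.2,0,0.2,0,0])

```text
time: 12.7
tool_pos: [0.58, 0.0996, 0.0043]
tcp_rot: [-0.0, 0.714, 0.7, -0.0]
force: [-0.0, -1.6, 1.4]
gripper_width: 0.595
```

Call:
play_rows(increments=[0.2,0,0.1,0,0,0.2,0,0.1,0,0,0.2,0,0.1,0,0,0.2,0,0.1,0,0])

```text
time: 13.1
tool_pos: [0.58, 0.1093, 0.0043]
tcp_rot: [-0.0, 0.714, 0.7, -0.0]
force: [0.2, -1.2, 1.2]
gripper_width: 0.597
```

Creeping until the stop force shows.

Call:
play_rows(increments=[0.2,0,0.1,0,0,0.2,0,0.1,0,0,0.2,0,0.1,0,0,0.2,0,0.1,0,0])

```text
time: 13.5
tool_pos: [0.58, 0.1194, 0.0043]
tcp_rot: [-0.0, 0.714, 0.7, -0.0]
force: [0.2, -2.0, 0.7]
gripper_width: 0.598
```

Call:
play_rows(increments=[0.2,0,0.06,0,0,0.2,0,0.06,0,0])

```text
time: 13.7
tool_pos: [0.58, 0.1224, 0.0043]
tcp_rot: [-0.0, 0.714, 0.7, -0.0]
force: [0.0, -1.8, 0.7]
gripper_width: 0.6
```

Call:
play_rows(increments=[0.2,0,0.06,0,0])

```text
time: 13.8
tool_pos: [0.5799, 0.1238, 0.0043]
tcp_rot: [-0.0, 0.714, 0.7, -0.0]
force: [-0.7, -1.7, 1.3]
gripper_width: 0.6
```

Call:
play_rows(increments=[0.2,0,0.05,0,0])

```text
time: 13.9
tool_pos: [0.58, 0.1251, 0.0043]
tcp_rot: [-0.0, 0.714, 0.7, -0.0]
force: [-0.5, -0.9, 0.6]
gripper_width: 0.6
```

Call:
play_rows(increments=[0.2,0,0.05,0,0])

```text
time: 14.0
tool_pos: [0.58, 0.1262, 0.0042]
tcp_rot: [-0.0, 0.714, 0.7, -0.0]
force: [-0.4, -8.1, 1.8]
gripper_width: 0.601
```

Call:
play_rows(increments=[0.2,0,0.05,0,0])

```text
time: 14.1
tool_pos: [0.5799, 0.1263, 0.0043]
tcp_rot: [0.001, 0.714, 0.701, -0.001]
force: [-0.4, -11.9, 3.5]
gripper_width: 0.602
```

The force rose to 12 N right at the predicted home position (0.126), so the plate is against the lugs. Backing off and looking.

Call:
play_rows(increments=[0.2,0,0.05,0,0,0.2,0,0,0,0,0.2,0,-0.1,0,0,0.2,0,-0.4,0,0,0.2,0,-0.8,0,0,0.2,0,-0.8,0,0,0.2,0,0,1,0,0.2,0,0,1,0,0.2,0,0,1,0,0.2,0,-1,1,0,0.2,0,-1,1,0,0.2,0,-1,1,0,0.2,0,0,1,0,0.2,0,0,0,0,0.2,0,0,0,0])

```text
time: 15.6
tool_pos: [0.58, 0.0011, 0.1794]
tcp_rot: [0.0, 0.714, 0.7, 0.0]
force: [0.2, 0.2, -0.5]
gripper_width: 0.602
```

```bash
python3 - <<'E'
from h import *
import pickle
P={n:(cam(n),r.snapshot(n)[:,:,::-1]) for n in ("side","wrist","scene")}
pickle.dump(P,open("p5.pkl","wb")); 
a=P["wrist"][1][0:300,180:480]
a=cv2.resize(a,None,fx=4/3,fy=4/3,interpolation=cv2.INTER_CUBIC)
b=cv2.resize(P["scene"][1][165:265,370:470],(400,400),interpolation=cv2.INTER_CUBIC)
cv2.imwrite("pics/p5.png",np.hstack([a,b]))
E
```

```text
(no output)
```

View pics/p5.png

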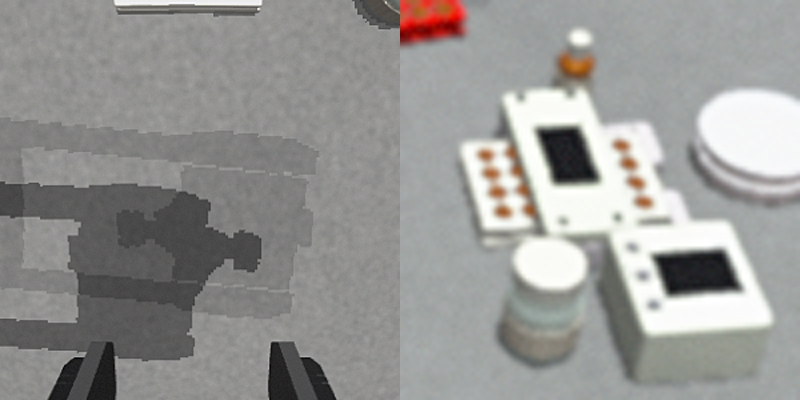

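The plate sits under the beam with its front at both lugs. The rear top corners are at about (460,143) and (481,237) in the scene panel, and its rear edge in the wrist panel runs (116,5) to (262,8). Checking numerically in the bridge frame.

```bash
python3 - <<'E'
from h import *
import pickle
P=pickle.load(open("p5.pkl","rb"))
def br(p,b): d=p[:2]-np.array(b[:2]); c,s=np.cos(b[2]),np.sin(b[2]); return np.array([c*d[0]+s*d[1],-s*d[0]+c*d[1]]).round(4)
S=(.5876,.1974,1.5615); W=(.5801,.2007,1.5524)
for q in ((460,143),(481,237)): print("scene",br(ray("scene",370+(q[0]-400+.5)/4-.5,165+(q[1]+.5)/4-.5,.02,P["scene"][0]),S))
for q in ((116,6),(262,9)): print("wrist",br(ray("wrist",180+(q[0]+.5)*.75-.5,(q[1]+.5)*.75-.5,.02,P["wrist"][0]),W))
E
```

```text
scene [-0.0607  0.0486]
scene [-0.066  -0.0453]
wrist [-0.0632  0.0408]
wrist [-0.065  -0.0422]
```

```bash
python3 - <<'E'
from h import *
print(r.job_done(), r.get_obs()["force"])
E
```

```text
the job is handed in; nothing more can be done
the job is handed in; nothing more can be done
```

The plate is under the bridge with its leading edge against the stop lugs, and I handed the job in. No verdict was reported.

**What I did:** With two fingertips spread along its long side, I pushed the plate sideways until it was square and in line with the passage. Then I pushed it from behind through the mouth. The push force rose to about 12 N at the predicted home position. After that I backed off and raised the gripper clear. The run took about 16 s of the 64 s allowed.

**Last checks, in the bridge frame:**

| Check | Scene camera | Wrist camera | Target |
|---|---|---|---|
| Rear edge, x | −63 mm | −64 mm | −64 mm |
| Plate centre, y | +1.6 mm | −0.7 mm | within ±9 mm |
| Turn | about 0.06 rad | about 0.02 rad | below 0.1 rad |

- **Disagreements:** The scene camera's turn is rough, because it comes from blurred corners and its rear edge came out about 8 mm too long. It also put objects about 6–7 mm off the other cameras in world x, so I relied on positions relative to the bridge.
- **Other objects:** No contact with them showed in the forces. The vial, jar and dishes looked unmoved in the last picture, but I did not measure any object's shift. I did not look again at the forceps, sprayer, tub or tip box.

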